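# Re-blading the mailer-bag cutter's cassette

## Robot

A 6-joint arm with a two-finger parallel gripper is mounted at the origin on the work surface. World frame = base frame: x ahead of the robot, y to its left, z up, the work surface at z = 0. Lengths are in m, angles in rad, forces in N, time in s.
With the tool pointing down it reaches from about 0.35 to 0.775 m from the base axis. Payload 7.3 kg.
Tool frame: the origin (TCP) lies at the centre of the arm's flange, where the gripper is bolted on; the fingertips stand 178 mm ahead of it and the grasp point (between the pads) lies 159 mm ahead of it; z points along the fingers, y is the line along which they close (so a half turn about z gives the same grasp; the last joint's range is limited). The gripper opens to 92 mm and grips with 3 to 60 N. Pads are 19 mm wide; open, the fingers measure 130 mm over their backs; the gripper's body (75 mm by 190 mm) begins 47 mm behind the grasp point.
Start: joints at [-1.31, 0.342, 1.524, -0, 1.275, -0.146], TCP at [0.208, -0.482, 0.405] pointing down, gripper open.
Joint ranges: [-2.53, 2.53], [-0.77, 2.02], [0.04, 2.7], [-1, 4.14], [0.28, 2.66], [-3.11, 3.11]. Speed limits (rad/s): [2.57, 2.57, 3.14, 3.14, 3.14, 3.14].

## Interface

Orientations are given as [roll, pitch, yaw] about the fixed x, y, z axes, in that order (R = Rz(yaw) Ry(pitch) Rx(roll)).
In Python, from cell import robot gives the robot as it stands.
- The arm moves only by the shell command python3 drive.py 'ROWS' [OPENING] [FORCE]. ROWS is a JSON list of rows, 1 to 8 of them, each an object with the fields tx, ty, tz (the shift in cm), rx, ry, rz (a rotation vector in units of 0.05 rad); a field left out counts as zero; each row shifts and turns the commanded pose from where the row before left it, along the tool's axes as they then stand; what a row does not reach is not made up. A row lasts 1/12 s, in which the tool goes at most 0.0417 m and 0.125 rad, less where a joint would pass 70% of its speed; a pose out of reach is approached as far as the arm can. OPENING is the finger opening in m, set as the command begins (- or left out keeps the last). The fingers move at their own pace and stop on an object; FORCE is the grip in N (left out, the last holds). Time passes only in rows, so rows that do not move let the fingers close. It prints the time, the measured TCP pose, the force, the opening and the grip force at its end. Input that does not fit is refused with a message, and nothing moves.
- robot.observe(): the state, without advancing time (a new reading comes with each control period).
- robot.read_camera(name): name is "scene" or "top" or "wrist"; returns a dict with "image" (400x640x3 uint8, red, green, blue), "fx", "fy", "cx", "cy" (pixels), "k1" (the pictures are not rectified: a ray, as slopes to the right and down, at radius r is drawn at 1 + k1 r^2 times it, then the intrinsics apply), "pose" (4x4, takes a point from camera to world coordinates). Camera axes: x right, y down, z forward; pixel columns grow to the right and rows downward; lengths in m; the calibration is good to about 2 mm. A picture is of the moment at which its call begins. There is no depth.
- robot.hand_in(): hands the job in; it is judged then, once.
The state is a dict: "time": time; "qpos": joint angles; "qvel": joint speeds; "joint_efforts": joint torques, N m; "tool_pos": TCP position; "tool_rot": TCP orientation; "contact_force": force on the tool from outside, world axes, zero at the start; "torque": the same for the moment, N m; "opening": finger opening in m; "grip_force": force on a finger pad.
Only numpy, scipy, OpenCV 4.12 (cv2) and the standard library are available. Lean on these libraries where they do the work, as an engineer would, in place of code of your own. Each camera call takes 0.05 s, during which the arm holds its last target. There are 200 camera calls.

## Task

Change the blades in the bag cutter's cassette: draw its bolt fully back, throw the worn blades that sit in the cassette into the scrap tin, and lay every fresh blade from the brown sheet flat on a bed of its own, notch fully home over the bed's pin and the blade straight along the bed. When all that is done, slide the bolt fully home into its keeper so that it locks the blades down, and leave the other things on the bench where they are.

Things in the scene. Friction and masses are not known exactly. Their poses are not given: they have to be found in the camera images.
- cassette: fixed flat grey plate, x -76 to 100, y -150 to 150, top 10 above the table, origin on the table. Three beds are marked on it by flush bright strips along x, 104 x 22, centred at x 0 and y -72, 0, 72; one round upright pin per bed at x -41, 7 thick, domed top 22 above the table. The bolt runs along y at x 68, through a guide at y -135 into the keeper, a dark bridge at y 132, both 34 high
- pin1 (a point): on the axis of the pin of the bed at y = -72, 13 above the table. A home blade has its notch point here (the notch's bottom then 1.5 short of touching the pin), its origin 41 from here along the cassette's +x, and its own x along the cassette's +x (cutting edge away from the pin)
- pin2 (a point): on the axis of the pin of the bed at y = 0, 13 above the table. A home blade has its notch point here (the notch's bottom then 1.5 short of touching the pin), its origin 41 from here along the cassette's +x, and its own x along the cassette's +x (cutting edge away from the pin)
- pin3 (a point): on the axis of the pin of the bed at y = 72, 13 above the table. A home blade has its notch point here (the notch's bottom then 1.5 short of touching the pin), its origin 41 from here along the cassette's +x, and its own x along the cassette's +x (cutting edge away from the pin)
- bolt (a joint): 0 = drawn fully back, 0.036 = home in the keeper, sliding along the cassette's +y; stays where left, 2.5 N to slide. Bar 14 x 14, top 26 above the table. Three tongues 18 wide reach 28 from the bar towards -x, from 19 to 24 above the table: at 0.036 each lies over the last 17 of the blade on its bed, 3 above it, so that it cannot be lifted; below 0.008 they stand clear beside the beds
- bolt_grip (a point): on the bolt's upright black round grip, 14 diameter, rising from 26 to 60 above the table; this point is on its axis, 46 above the table, and travels with the bolt
- fresh1: fresh steel blade 100 (x) x 34 (y) x 6 thick, about 0.14 kg, origin at its middle, mid thickness. Its -x end has an open U-notch 10 wide, 14 deep, cut right through; its +x end is the cutting edge. Both faces alike: either may be up. None if absent. At the start it lies flat on the brown sheet
- fresh1_notch (a point): the notch point of that blade: on its middle line at x = -41, mid thickness (where the pin's axis goes)
- fresh2: fresh steel blade 100 (x) x 34 (y) x 6 thick, about 0.14 kg, origin at its middle, mid thickness. Its -x end has an open U-notch 10 wide, 14 deep, cut right through; its +x end is the cutting edge. Both faces alike: either may be up. None if absent. At the start it lies flat on the brown sheet
- fresh2_notch (a point): the notch point of that blade: on its middle line at x = -41, mid thickness (where the pin's axis goes)
- fresh3: fresh steel blade 100 (x) x 34 (y) x 6 thick, about 0.14 kg, origin at its middle, mid thickness. Its -x end has an open U-notch 10 wide, 14 deep, cut right through; its +x end is the cutting edge. Both faces alike: either may be up. None if absent. At the start it lies flat on the brown sheet
- fresh3_notch (a point): the notch point of that blade: on its middle line at x = -41, mid thickness (where the pin's axis goes)
- worn1: worn steel blade 100 (x) x 34 (y) x 6 thick, about 0.14 kg, origin at its middle, mid thickness. Its -x end has an open U-notch 10 wide, 14 deep, cut right through; its +x end is the cutting edge. Both faces alike: either may be up. None if absent. At the start it lies in the cassette on bed 1, notch over pin, held under the bolt's tongue
- worn2: worn steel blade 100 (x) x 34 (y) x 6 thick, about 0.14 kg, origin at its middle, mid thickness. Its -x end has an open U-notch 10 wide, 14 deep, cut right through; its +x end is the cutting edge. Both faces alike: either may be up. None if absent. At the start it lies in the cassette on bed 2, notch over pin, held under the bolt's tongue
- worn3: worn steel blade 100 (x) x 34 (y) x 6 thick, about 0.14 kg, origin at its middle, mid thickness. Its -x end has an open U-notch 10 wide, 14 deep, cut right through; its +x end is the cutting edge. Both faces alike: either may be up. None if absent. At the start it lies in the cassette on bed 3, notch over pin, held under the bolt's tongue
- sheet: thin flat brown card sheet, 320 x 160, lying on the table, on which the fresh blades lie (about 100 apart, their length across it); it and the scrap tin may swap sides
- scrap: fixed open dark steel tin for worn blades, 170 (x) x 140 (y) outside, 42 high, walls and floor 3; origin under its centre, on the table
- tape: bystander: roll of tape lying flat, 90 diameter, 24 high; origin at the underside
- marker: bystander: marker pen, about 135 long, 14 thick; origin at the underside
- watchbox: bystander: flat white box 160 x 85 x 30; origin at the underside
- dispenser: bystander: red and black tape dispenser, about 200 long, 60 wide, 61 high; origin at the underside
- carton: bystander: small carton 80 x 110 x 60; origin at the underside
- labels: bystander: block of blank labels 100 x 75 x 18; origin at the underside

How it is judged:
By the outcome, as a careful person would: the job done as asked, in the order asked, and still so for the second after the job is handed in, with the robot touching nothing.
Of fresh1, fresh2, fresh3 only 2 to 3 are there at a start; the rules pass over those that are not, and their reading is None.
Of worn1, worn2, worn3 only 2 to 3 are there at a start; the rules pass over those that are not, and their reading is None.
At some moment in a run one of fresh1, fresh2, fresh3 may be knocked a few centimetres aside while the robot is not near it.
Once in a run the grip may slacken for a moment while it holds something.
It also fails if it takes over 210 s, if anything falls off the work surface, if the arm or the gripper's body presses on something with over 40 N, if the wrist force passes 120 N, or if a joint passes its speed limit or range.

## Working session

There is one attempt and no reset: what is moved stays moved. The work goes in short steps, Python scripts to look and compute and a shell command to move; the robot and the scene stay as the last step left them, time stands still between calls to the robot, and variables do not carry over. Pictures are saved under pics/ and viewed, at most 14 in all, crops included, and the job is handed in when it is done.

```bash
ls; mkdir -p pics; python3 - <<'E'
from cell import robot
import cv2
s=robot.observe();print(s)
for n in("top","scene"):
    c=robot.read_camera(n);print(n,c["fx"],c["fy"],c["cx"],c["cy"],c["k1"],c["pose"].__repr__())
    cv2.imwrite(f"pics/{n}0.png",c["image"][:,:,::-1])
E
```

```text
cell.py
drive.py
pics
{'time': 0.0, 'qpos': array([-1.30999388e+00,  3.42753244e-01,  1.52503292e+00, -7.70103567e-06,
        1.27539203e+00, -1.46027101e-01]), 'qvel': array([-7.29629329e-04,  6.92838651e-04,  7.74093246e-04,  1.58634794e-05,
        1.06840211e-04, -4.05142743e-04]), 'joint_efforts': array([ 2.63876434e-03, -4.31236768e+01, -2.44219673e+01,  7.20252050e-02,
        5.60091133e-02, -1.40013376e-04]), 'tool_pos': array([ 0.20771387, -0.48201609,  0.40402335]), 'tool_rot': array([-3.14002292e+00, -2.23423933e-04,  4.06831621e-01]), 'contact_force': array([ 0.37679838,  0.57360201, -0.67760808]), 'torque': array([ 0.03241289,  0.03846947, -0.00373152]), 'grip_force': 0.0, 'opening': 0.09179121436156311}
top 455.9230239149826 455.9230239149826 317.8101098368396 199.18937153565938 -0.0347063361128949 array([[ 0.01890022, -0.98285697,  0.18339834,  0.36807068],
       [-0.99908762, -0.01153966,  0.04111892,  0.00375628],
       [-0.03829766, -0.18400816, -0.98217834,  1.00342063],
       [ 0.        ,  0.        ,  0.        ,  1.        ]])
scene 478.70875260173244 478.70875260173244 316.901812019447 195.7174252901124 -0.06556989326874914 array([[-0.79330907,  0.42848318, -0.43250767,  1.02780937],
       [ 0.60851264,  0.53550668, -0.58561503,  0.62960725],
       [-0.01931545, -0.7277601 , -0.68555974,  0.79280538],
       [ 0.        ,  0.        ,  0.        ,  1.        ]])
```

View pics/top0.png

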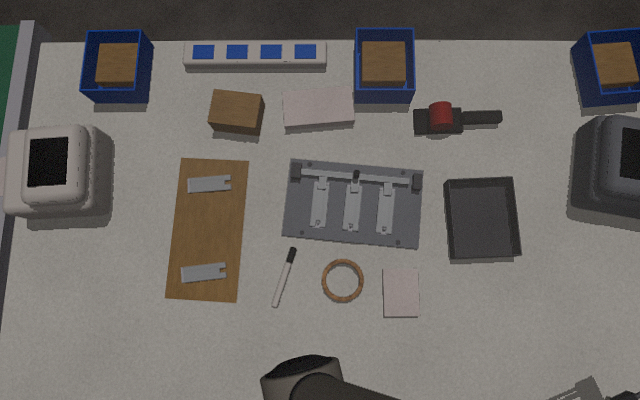

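View pics/scene0.png

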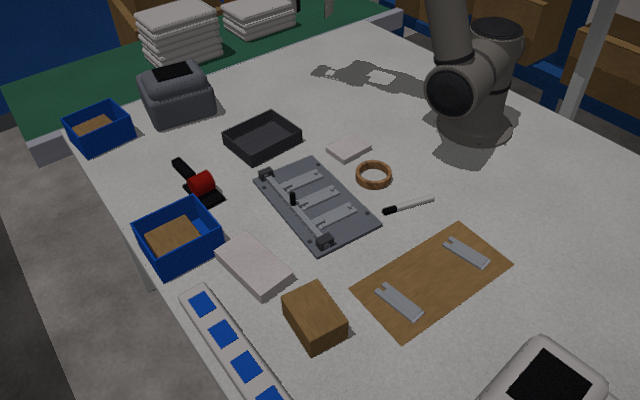

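The top view shows the cassette at about (352,205), with possibly three worn blades. Two fresh blades lie at (209,184) and (204,273), the tin is at (482,218), and the bolt grip is at (356,175).

```bash
cat > h.py <<'E'
import numpy as np, cv2
from cell import robot
from scipy.spatial.transform import Rotation as R
def ray(c,uv):
    K=np.array([[c["fx"],0,c["cx"]],[0,c["fy"],c["cy"]],[0,0,1.]])
    p=cv2.undistortPoints(np.float64(uv).reshape(-1,1,2),K,np.array([c["k1"],0,0,0,0.])).reshape(-1,2)
    P=c["pose"]; d=np.c_[p,np.ones(len(p))]@P[:3,:3].T
    return P[:3,3],d
def onz(c,uv,z):
    o,d=ray(c,uv); return o+d*((z-o[2])/d[:,2])[:,None]
def two(c1,uv1,c2,uv2):
    o1,d1=ray(c1,uv1);o2,d2=ray(c2,uv2);out=[]
    for a,b in zip(d1,d2):
        s=np.linalg.lstsq(np.c_[a,-b],o2-o1,rcond=None)[0]
        p,q=o1+s[0]*a,o2+s[1]*b; out.append(np.r_[(p+q)/2,np.linalg.norm(p-q)])
    return np.array(out)
def togo(gp,yaw,z=None):
    """grasp-point target (world), tool yaw -> tool-frame deltas from the measured pose (tool down)"""
    s=robot.observe(); M=R.from_euler('xyz',s["tool_rot"]).as_matrix()
    T=R.from_euler('xyz',[np.pi,0,yaw]).as_matrix()
    tcp=np.array(gp)-T[:,2]*0.159
    print("t",round(s["time"],2),"d(tool)",np.round(M.T@(tcp-s["tool_pos"]),4),"rot",np.round(R.from_matrix(M.T@T).as_rotvec(),4))
E
python3 - <<'E'
import cv2
t=cv2.imread('pics/top0.png');s=cv2.imread('pics/scene0.png')
a=cv2.resize(t[150:260,275:435],None,fx=5,fy=5,interpolation=cv2.INTER_CUBIC)
cv2.imwrite('pics/c1.png',cv2.convertScaleAbs(a,alpha=1.4))
b=cv2.resize(s[150:260,245:390],None,fx=5,fy=5,interpolation=cv2.INTER_CUBIC)
cv2.imwrite('pics/c2.png',cv2.convertScaleAbs(b,alpha=1.4))
E
```

```text
(no output)
```

View pics/c1.png

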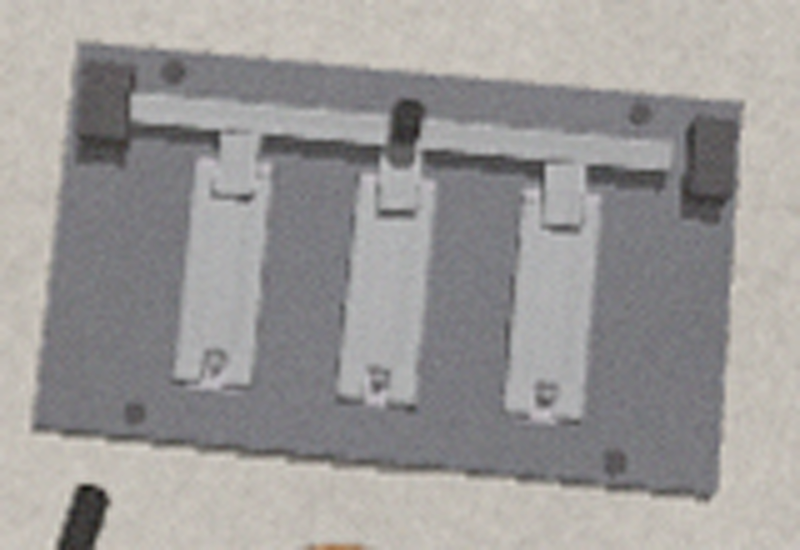

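View pics/c2.png

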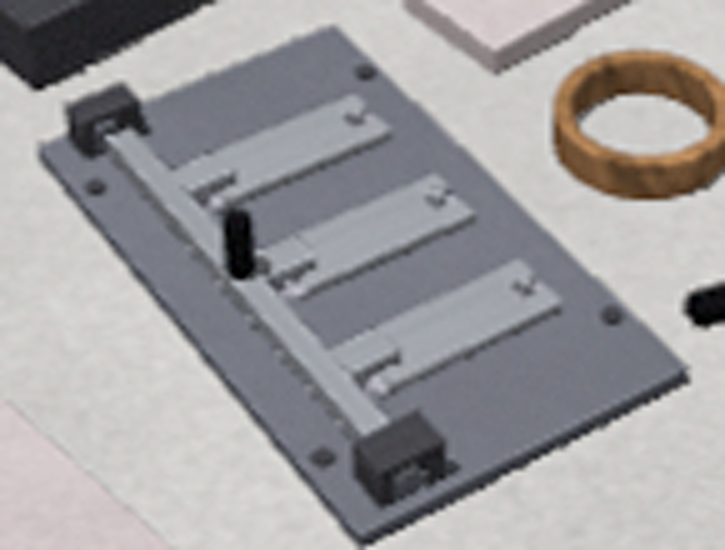

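Three worn blades are on the beds with their tongues over them, and two fresh blades lie on the sheet. Cassette +x points up in the image. The grip top is at crop (407,105) in top and (237,213) in scene.

```bash
cat > m0.py <<'E'
from h import *
ct=robot.read_camera("top");cs=robot.read_camera("scene")
T=lambda u,v:(275+(u-2)/5,150+(v-2)/5); S=lambda u,v:(245+(u-2)/5,150+(v-2)/5)
q=[T(78,42),T(743,100),T(715,498),T(33,430)]
C=onz(ct,q,.01);print(C)
print("ctr",C.mean(0)); 
for a,b in((1,0),(2,3)): d=C[b]-C[a];print(np.linalg.norm(d),np.degrees(np.arctan2(-d[0],d[1])))
for a,b in((3,0),(2,1)): d=C[b]-C[a];print(np.linalg.norm(d),np.degrees(np.arctan2(d[1],d[0])))
print(two(ct,[T(78,42),T(743,100),T(715,498),T(33,430),T(407,105)],cs,[S(360,546),S(40,152),S(335,27),S(688,378),S(237,213)]))
print("fresh",onz(ct,[(209,184),(204,273)],.004),"tin",onz(ct,[(482,218)],.02))
for n,c in(("t",ct),):
  im=c["image"];
  for nm,(x0,x1,y0,y1) in dict(f=(165,250,158,302)).items():
    g=im[y0:y1,x0:x1].astype(int); m=((abs(g[...,0]-g[...,2])<25)&(g[...,0]>100)).astype(np.uint8)
    for k in cv2.findContours(m,cv2.RETR_EXTERNAL,cv2.CHAIN_APPROX_NONE)[0]:
      if cv2.contourArea(k)>300: print(cv2.minAreaRect(k+np.array([x0,y0])))
E
python3 m0.py
```

```text
[[ 0.64765189  0.10966539  0.01      ]
 [ 0.62344829 -0.18856119  0.01      ]
 [ 0.44621088 -0.17244242  0.01      ]
 [ 0.4713836   0.1241682   0.01      ]]
ctr [ 0.54717366 -0.0317925   0.01      ]
0.2992071301815801 -4.639866736975855
0.29767688375234197 -4.850947805051953
0.17686390948582373 -4.70352572476166
0.17796885399500526 -5.1964412983351345
[[ 6.49185714e-01  1.10133564e-01  4.85634780e-03  2.33582863e-04]
 [ 6.23245851e-01 -1.88272205e-01  7.11012986e-03  2.41925297e-03]
 [ 4.47159928e-01 -1.73684987e-01  6.95779476e-03  1.96625124e-03]
 [ 4.72768297e-01  1.24363903e-01  2.80276250e-03  1.85730959e-03]
 [ 6.05445773e-01 -3.63413715e-02  6.50351428e-02  7.41657324e-04]]
fresh [[0.58688524 0.29362393 0.004     ]
 [0.38706761 0.29229202 0.004     ]] tin [[ 0.51455355 -0.31059461  0.02      ]]
((202.9219512939453, 271.849365234375), (15.48887825012207, 45.473758697509766), 83.1572265625)
((208.515869140625, 183.19873046875), (14.513631820678711, 44.13898849487305), 85.42607879638672)
((224.0, 229.5), (143.0, 50.0), 90.0)
((172.5, 223.5), (131.0, 15.0), 90.0)
```

```bash
python3 -c "
from h import *
togo([.56,-.034,.2],-.0845)
c=robot.read_camera('wrist');s=robot.observe();M=R.from_euler('xyz',s['tool_rot']).as_matrix()
print(M.T@(c['pose'][:3,3]-s['tool_pos']),M.T@c['pose'][:3,:3],c['fx'],c['k1'])"
```

```text
t 0.2 d(tool) [ 0.5008 -0.272   0.0456] rot [-1.000e-03  1.000e-04  4.914e-01]
[0.07363946 0.00080503 0.0207016 ] [[ 2.94844851e-04 -9.62388551e-01 -2.71676627e-01]
 [ 9.99999955e-01  2.99204987e-04  2.53734876e-05]
 [ 5.68678478e-05 -2.71676623e-01  9.62388596e-01]] 341.3492757491872 -0.06190063266375916
```
Camera at tool x +0.0736, looking down tilted toward -x tool (towards grasp point). Image right = tool y; image down = -tool x.

The rows are not in the units I measure in: shifts go in cm and turns go in units of 0.05 rad. I convert before sending: -0.0317 m is -3.17, 0.0209 m is 2.09, 0.1229 rad is 2.458.

```bash
python3 drive.py '[{"rz": 2.458},{"rz": 2.458},{"rz": 2.458},{"rz": 2.458},{"tx": 2.09,"ty": -3.17,"tz": 0.3},{"tx": 2.09,"ty": -3.17,"tz": 0.3},{"tx": 2.09,"ty": -3.17,"tz": 0.3},{"tx": 2.09,"ty": -3.17,"tz": 0.3}]' 0.05
python3 drive.py '[{"tx": 2.09,"ty": -3.17,"tz": 0.3},{"tx": 2.09,"ty": -3.17,"tz": 0.3},{"tx": 2.09,"ty": -3.17,"tz": 0.3},{"tx": 2.09,"ty": -3.17,"tz": 0.3},{"tx": 2.09,"ty": -3.17,"tz": 0.3},{"tx": 2.09,"ty": -3.17,"tz": 0.3},{"tx": 2.09,"ty": -3.17,"tz": 0.3},{"tx": 2.09,"ty": -3.17,"tz": 0.3}]'
python3 drive.py '[{"tx": 2.09,"ty": -3.17,"tz": 0.3},{"tx": 2.09,"ty": -3.17,"tz": 0.3},{"tx": 2.09,"ty": -3.17,"tz": 0.3},{},{}]'
python3 -c "
from h import *
togo([.56,-.034,.2],-.0845)
c=robot.read_camera('wrist');print(c['pose'][:3,3]);cv2.imwrite('pics/w1.png',c['image'][:,:,::-1])"
```

```text
time: 0.92
tool_pos: [0.3023, -0.3616, 0.3925]
tool_rot: [-3.141, 0.0, -0.086]
contact_force: [1.1, -0.1, 0.8]
opening: 0.0504
grip_force: 0.0
time: 1.58
tool_pos: [0.4907, -0.1226, 0.3686]
tool_rot: [3.141, -0.0, -0.085]
contact_force: [0.2, 0.3, 0.5]
opening: 0.0502
grip_force: 0.0
time: 2.0
tool_pos: [0.561, -0.0332, 0.359]
tool_rot: [3.142, 0.001, -0.081]
contact_force: [-0.7, -0.4, 0.2]
opening: 0.0503
grip_force: 0.0
t 2.0 d(tool) [-0.001   0.0009 -0.    ] rot [0.0001 0.0011 0.0032]
[ 0.63465438 -0.03964989  0.33827009]
```

View pics/w1.png

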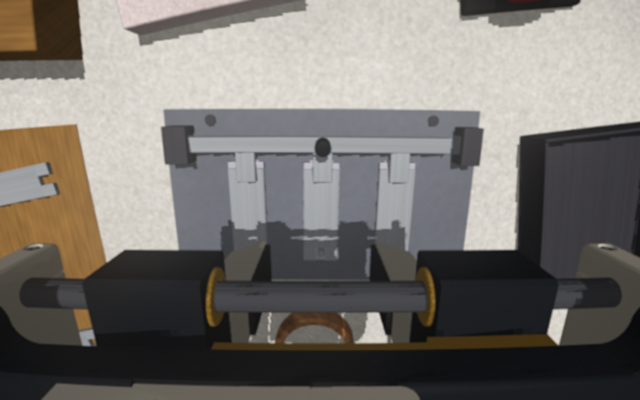

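The wrist view shows the grip top at (323,147), the far plate corners at (165,110) and (478,112), and the middle pin at about (320,252).

```bash
python3 - <<'E'
from h import *
c=robot.read_camera('wrist')
g=onz(c,[(323,145)],.06)
print(g, onz(c,[(165,110),(478,112)],.01), onz(c,[(320,252)],.022))
togo([g[0,0],g[0,1],.05],-.0845)
E
```

```text
[[ 0.60733392 -0.04131269  0.06      ]] [[ 0.64823601  0.10410711  0.01      ]
 [ 0.62207647 -0.1897285   0.01      ]] [[ 0.49827684 -0.02984993  0.022     ]]
t 2.1 d(tool) [0.0477 0.0021 0.1504] rot [ 0.0004  0.001  -0.0001]
```

To row units: 0.036 m is 3.6, 0.03 m is 3.

```bash
python3 drive.py '[{"tx": 2.25,"tz": 2},{"tx": 2.25,"tz": 2},{"tz": 3.6},{"tz": 3.6},{"tz": 3},{"tz": 0.8},{}]'
python3 drive.py '[{},{},{},{}]' 0.005 30
python3 -c "
from h import *
togo([.607,-.039,.05],-.0845)"
```

```text
time: 2.68
tool_pos: [0.6041, -0.0399, 0.2077]
tool_rot: [-3.141, 0.005, -0.087]
contact_force: [-0.4, 0.7, 0.7]
opening: 0.0499
grip_force: 0.0
time: 3.02
tool_pos: [0.6057, -0.0389, 0.2117]
tool_rot: [3.141, -0.003, -0.085]
contact_force: [-0.6, 0.3, 0.3]
opening: 0.0278
grip_force: 0.0
t 3.02 d(tool) [ 0.0013 -0.      0.0027] rot [ 0.0005 -0.0033 -0.0003]
```

```bash
python3 drive.py '[{},{},{},{},{},{}]'
python3 drive.py '[{"ty": 0.6},{"ty": 0.6},{"ty": 0.6},{"ty": 0.6},{"ty": 0.6},{"ty": 0.4},{"ty": 0.2},{}]'
```

```text
time: 3.52
tool_pos: [0.6054, -0.0387, 0.2104]
tool_rot: [3.141, -0.001, -0.085]
contact_force: [-0.5, 1.2, 6.2]
opening: 0.0133
grip_force: 30.0
time: 4.18
tool_pos: [0.6024, -0.0739, 0.2104]
tool_rot: [-3.14, -0.001, -0.085]
contact_force: [-1.1, 6.4, 6.2]
opening: 0.0136
grip_force: 30.0
```

To row units: 0.002 m is 0.2, 0.001 m is 0.1.

```bash
python3 drive.py '[{"ty": 0.2},{"ty": 0.1},{},{}]'
python3 drive.py '[{},{},{},{"tz": -2},{"tz": -3},{"tz": -3},{"tx": -3,"tz": -3},{"tx": -4,"tz": -1}]' 0.05
python3 drive.py '[{"tx": -4},{"tx": -3},{"tx": -3},{"tx": -3},{},{}]'
python3 - <<'E'
from h import *
c=robot.read_camera('wrist');s=robot.observe();print(s["tool_pos"],s["time"]);cv2.imwrite('pics/w2.png',c['image'][:,:,::-1])
E
```

```text
time: 4.52
tool_pos: [0.6023, -0.0745, 0.2104]
tool_rot: [-3.137, -0.001, -0.085]
contact_force: [0.1, 15.8, 6.6]
opening: 0.0133
grip_force: 30.0
time: 5.18
tool_pos: [0.5343, -0.0726, 0.3327]
tool_rot: [3.14, -0.008, -0.085]
contact_force: [-0.3, -1.1, 0.3]
opening: 0.0499
grip_force: 0.0
time: 5.68
tool_pos: [0.4023, -0.0609, 0.3295]
tool_rot: [3.141, -0.0, -0.086]
contact_force: [1.6, -1.0, 0.8]
opening: 0.0497
grip_force: 0.0
[ 0.40351454 -0.06112049  0.32961338] 5.7333
```

View pics/w2.png

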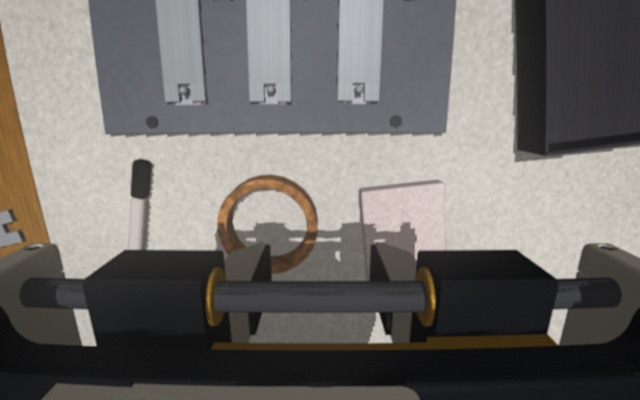

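The bolt is back against its stop. The wrist view shows three pins in the blade notches, near (184,92), (270,92) and (359,92). The near plate corners are at (107,133) and (447,133).

```bash
python3 - <<'E'
import cv2
s=cv2.imread('pics/w2.png')
r=[cv2.resize(s[76:110,x:x+66],None,fx=8,fy=8,interpolation=cv2.INTER_CUBIC) for x in(150,236,325)]
import numpy as np
cv2.imwrite('pics/c3.png',cv2.resize(np.vstack([r[0],r[2]]),None,fx=1,fy=1))
cv2.imwrite('pics/c3.png',np.vstack([cv2.resize(s[76:110,150:390],None,fx=3.3,fy=3.3,interpolation=cv2.INTER_CUBIC)[:, :792],np.hstack([cv2.resize(s[76:110,x:x+66],None,fx=4,fy=4,interpolation=cv2.INTER_CUBIC) for x in(150,236,325)])]))
E
```

```text
(no output)
```

View pics/c3.png

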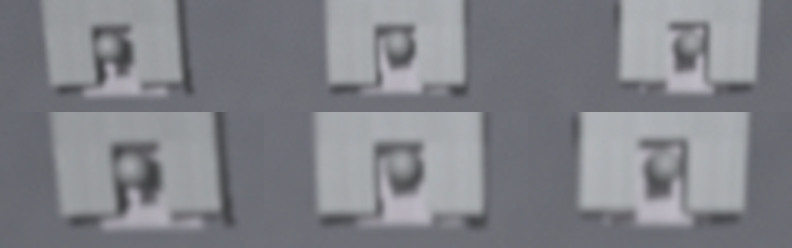

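```bash
python3 - <<'E'
from h import *
c=robot.read_camera('wrist')
p=onz(c,[(358,89.3),(270.7,90),(183,89.2)],.0185);print(p)
d=p[2]-p[0];psi=np.arctan2(-d[0],d[1]);print("yaw",psi,np.linalg.norm(d[:2]))
print(onz(c,[(107,133),(447,133)],.01))
e=np.array([np.cos(psi),np.sin(psi),0]);print(p+.041*e)
for a in p: togo([*(a+.041*e)[:2],.0305],psi)
E
```

```text
[[ 0.49255394 -0.10045828  0.0185    ]
 [ 0.4981014  -0.02972673  0.0185    ]
 [ 0.5057134   0.04204295  0.0185    ]]
yaw -0.09208507529599678 0.1431075565620799
[[ 0.47741313  0.12016356  0.01      ]
 [ 0.45092017 -0.17651997  0.01      ]]
[[ 0.53338023 -0.10422843  0.0185    ]
 [ 0.53892769 -0.03349689  0.0185    ]
 [ 0.54653969  0.0382728   0.0185    ]]
t 5.78 d(tool) [0.1323 0.0318 0.1403] rot [ 0.0006 -0.0018  0.0067]
t 5.78 d(tool) [ 0.1318 -0.0392  0.1403] rot [ 0.0006 -0.0018  0.0067]
t 5.78 d(tool) [ 0.1332 -0.1113  0.1402] rot [ 0.0006 -0.0018  0.0067]
```

```bash
python3 drive.py '[{"tx": 3.3,"ty": 0.8,"tz": 1,"rz": 0.07},{"tx": 3.3,"ty": 0.8,"tz": 1},{"tx": 3.3,"ty": 0.8,"tz": 1},{"tx": 3.3,"ty": 0.8,"tz": 1},{"tz": 3.5},{"tz": 3.5},{"tz": 1.8},{}]' 0.052
python3 drive.py '[{},{}]'
python3 -c "
from h import *
togo([.5334,-.1042,.0305],-.089)"
```

```text
time: 6.45
tool_pos: [0.5315, -0.1039, 0.1963]
tool_rot: [-3.14, 0.008, -0.088]
contact_force: [-1.2, -0.2, 0.1]
opening: 0.0522
grip_force: 0.0
time: 6.62
tool_pos: [0.533, -0.1044, 0.2021]
tool_rot: [3.141, -0.002, -0.088]
contact_force: [-0.4, 0.4, -0.2]
opening: 0.052
grip_force: 0.0
t 6.62 d(tool) [ 0.0004 -0.0002  0.0126] rot [ 0.0007 -0.0022  0.0008]
```

To row units: 0.006 m is 0.6.

```bash
python3 drive.py '[{"tz": 0.6},{"tz": 0.6},{},{}]'
python3 drive.py '[{},{},{},{},{},{}]' 0.02 45
python3 drive.py '[{"tz": -0.5},{"tz": -1},{"tz": -2},{"tz": -3},{"tz": -3},{}]'
```

```text
time: 6.95
tool_pos: [0.5319, -0.1041, 0.1894]
tool_rot: [3.141, -0.0, -0.088]
contact_force: [-0.2, -0.7, 0.5]
opening: 0.0521
grip_force: 0.0
time: 7.45
tool_pos: [0.532, -0.1041, 0.1894]
tool_rot: [3.141, -0.0, -0.088]
contact_force: [-0.2, -0.3, 2.6]
opening: 0.0329
grip_force: 45.0
time: 7.95
tool_pos: [0.5334, -0.1045, 0.2905]
tool_rot: [3.139, -0.01, -0.088]
contact_force: [1.2, 0.2, -0.6]
opening: 0.0327
grip_force: 45.0
```

```bash
python3 - <<'E'
from h import *
c=robot.read_camera('top')
im=c['image'];g=im[165:275,436:532].astype(int).max(2);m=(g<75).astype(np.uint8)
k=max(cv2.findContours(m,cv2.RETR_EXTERNAL,cv2.CHAIN_APPROX_NONE)[0],key=cv2.contourArea)
print(cv2.minAreaRect(k+np.array([436,165])))
q=onz(c,[(444,181),(515,177),(522,257),(449,262)],.042);print(q,q.mean(0))
d=q[0]-q[3];y=np.arctan2(d[1],d[0]);d=q[1]-q[2];print(y,np.arctan2(d[1],d[0]))
togo([*q.mean(0)[:2],.075],-.089)
E
```

```text
((474.9958801269531, 216.71096801757812), (106.62145233154297, 82.96269226074219), 83.9909896850586)
[[ 0.59047578 -0.22619973  0.042     ]
 [ 0.60097004 -0.37827823  0.042     ]
 [ 0.43042256 -0.38274862  0.042     ]
 [ 0.41806208 -0.23123486  0.042     ]] [ 0.50998261 -0.30461536  0.042     ]
0.029195498525353105 0.026206014065563468
t 8.0 d(tool) [-0.0054  0.2014  0.0543] rot [ 0.0019 -0.0072  0.0008]
```

```bash
python3 drive.py '[{"ty": 3.3},{"tx": -0.1,"ty": 4},{"tx": -0.1,"ty": 4},{"tx": -0.1,"ty": 4},{"tx": -0.1,"ty": 4,"tz": 1},{"tx": -0.1,"ty": 4,"tz": 1},{"tz": 2},{"tz": 2}]'
python3 drive.py '[{},{},{}]'
python3 drive.py '[{},{},{},{}]' 0.052
python3 -c "
from h import *
togo([.5334,-.1042,.13],-.089);togo([.539,-.033,.13],-.089)"
```

```text
time: 8.67
tool_pos: [0.5053, -0.3383, 0.2229]
tool_rot: [3.141, -0.0, -0.092]
contact_force: [-0.5, 0.6, -1.8]
opening: 0.0331
grip_force: 45.0
time: 8.92
tool_pos: [0.5066, -0.3355, 0.2247]
tool_rot: [3.141, -0.0, -0.088]
contact_force: [0.8, 0.0, -2.1]
opening: 0.0327
grip_force: 45.0
time: 9.25
tool_pos: [0.5067, -0.3356, 0.2252]
tool_rot: [3.141, -0.001, -0.088]
contact_force: [-0.0, 0.2, -0.1]
opening: 0.0511
grip_force: 0.0
t 9.25 d(tool) [ 0.0064 -0.2328 -0.0641] rot [ 0.0011 -0.0014  0.0012]
t 9.25 d(tool) [ 0.0058 -0.3042 -0.0642] rot [ 0.0011 -0.0014  0.0012]
```

```bash
python3 drive.py '[{"tz": -3.2},{"ty": -2,"tz": -3.2},{"tx": 0.1,"ty": -4},{"tx": 0.1,"ty": -4},{"tx": 0.1,"ty": -4},{"tx": 0.1,"ty": -4},{"tx": 0.1,"ty": -4},{"tx": 0.1,"ty": -4}]'
python3 drive.py '[{"ty": -4},{"ty": -0.4,"tz": 2},{"tz": 3.5},{"tz": 3},{},{}]'
python3 -c "
from h import *
togo([.539,-.033,.0305],-.089)"
```

```text
time: 9.92
tool_pos: [0.5351, -0.0754, 0.2888]
tool_rot: [3.141, -0.001, -0.088]
contact_force: [1.4, 0.1, 0.5]
opening: 0.0524
grip_force: 0.0
time: 10.42
tool_pos: [0.5389, -0.0333, 0.2027]
tool_rot: [-3.141, 0.003, -0.088]
contact_force: [-0.1, 0.7, 1.1]
opening: 0.0522
grip_force: 0.0
t 10.42 d(tool) [ 0.0001 -0.0003  0.0132] rot [-0.0003  0.0028  0.0009]
```

To row units: 0.0065 m is 0.65, 0.006 m is 0.6.

```bash
python3 drive.py '[{"tz": 0.6},{"tz": 0.65},{},{}]'
python3 drive.py '[{},{},{},{},{},{}]' 0.02 45
python3 drive.py '[{"tz": -0.5},{"tz": -1},{"tz": -2},{"tz": -3},{"tz": -3},{}]'
python3 drive.py '[{"ty": 3.35},{"tx": -0.1,"ty": 4},{"tx": -0.1,"ty": 4},{"tx": -0.1,"ty": 4},{"tx": -0.1,"ty": 4},{"tx": -0.1,"ty": 4},{"ty": 4,"tz": 1.2},{"tz": 2}]'
python3 drive.py '[{"tz": 2},{},{},{}]'
python3 -c "
from h import *
togo([.510,-.305,.069],-.089)"
```

```text
time: 10.75
tool_pos: [0.5393, -0.0337, 0.1913]
tool_rot: [3.141, -0.001, -0.089]
contact_force: [0.7, -0.7, 0.1]
opening: 0.0522
grip_force: 0.0
time: 11.25
tool_pos: [0.5393, -0.0334, 0.191]
tool_rot: [3.142, -0.001, -0.088]
contact_force: [-1.1, 1.3, 3.2]
opening: 0.0323
grip_force: 45.0
time: 11.75
tool_pos: [0.5406, -0.0337, 0.2918]
tool_rot: [3.14, -0.01, -0.088]
contact_force: [0.9, -0.6, -0.2]
opening: 0.0322
grip_force: 45.0
time: 12.42
tool_pos: [0.5094, -0.3126, 0.2557]
tool_rot: [3.135, -0.006, -0.094]
contact_force: [-0.9, 0.2, -1.4]
opening: 0.0335
grip_force: 4.5
time: 12.75
tool_pos: [0.5104, -0.3052, 0.2347]
tool_rot: [3.141, -0.001, -0.088]
contact_force: [0.1, 0.9, -1.3]
opening: 0.0326
grip_force: 45.0
t 12.75 d(tool) [-0.0005 -0.0001  0.0067] rot [ 0.0007 -0.0009  0.0013]
```

```bash
python3 drive.py '[{"tz": 0.6},{}]'
python3 drive.py '[{},{},{},{},{"tz": -3.2},{"ty": -2.5,"tz": -3.4},{"tx": 0.1,"ty": -4},{"tx": 0.1,"ty": -4}]' 0.052
python3 drive.py '[{"tx": 0.1,"ty": -4},{"tx": 0.1,"ty": -4},{"tx": 0.1,"ty": -4},{"tx": 0.1,"ty": -4},{"ty": -4},{"ty": -4},{"tz": 3},{"tz": 3}]'
python3 drive.py '[{"tz": 2.8},{},{}]'
python3 -c "
from h import *
togo([.5465,.0383,.0305],-.089)"
```

```text
time: 12.92
tool_pos: [0.5103, -0.3049, 0.2281]
tool_rot: [3.141, -0.001, -0.087]
contact_force: [0.1, 0.1, -2.0]
opening: 0.0319
grip_force: 45.0
time: 13.58
tool_pos: [0.5216, -0.2013, 0.2957]
tool_rot: [3.139, -0.005, -0.091]
contact_force: [1.1, 0.3, -0.9]
opening: 0.052
grip_force: 0.0
time: 14.25
tool_pos: [0.5471, 0.0402, 0.2345]
tool_rot: [-3.141, -0.006, -0.084]
contact_force: [0.0, -1.0, -0.7]
opening: 0.0519
grip_force: 0.0
time: 14.5
tool_pos: [0.5462, 0.0375, 0.2047]
tool_rot: [3.141, 0.003, -0.088]
contact_force: [1.0, -0.5, -0.1]
opening: 0.0516
grip_force: 0.0
t 14.5 d(tool) [ 0.0003 -0.0009  0.0152] rot [0.0001 0.0028 0.0007]
```

```bash
python3 drive.py '[{"ty": -0.1,"tz": 0.8},{"tz": 0.65},{},{}]'
python3 drive.py '[{},{},{},{},{},{}]' 0.02 45
python3 drive.py '[{"tz": -0.5},{"tz": -1},{"tz": -2},{"tz": -3},{"tz": -3},{}]'
python3 drive.py '[{"ty": 3.35},{"tx": -0.1,"ty": 4},{"tx": -0.1,"ty": 4},{"tx": -0.1,"ty": 4},{"tx": -0.1,"ty": 4},{"tx": -0.1,"ty": 4},{"tx": -0.2,"ty": 4},{"tx": -0.1,"ty": 3.9}]'
python3 drive.py '[{"tz": 3},{"tz": 2},{"tz": 1.2},{},{}]'
python3 -c "
from h import *
togo([.510,-.273,.069],-.089)"
```

```text
time: 14.83
tool_pos: [0.5467, 0.0383, 0.1913]
tool_rot: [3.142, -0.001, -0.089]
contact_force: [0.5, 0.3, -0.6]
opening: 0.0518
grip_force: 0.0
time: 15.33
tool_pos: [0.5467, 0.0385, 0.1911]
tool_rot: [3.142, -0.001, -0.088]
contact_force: [-0.2, 1.0, 3.8]
opening: 0.0321
grip_force: 45.0
time: 15.83
tool_pos: [0.548, 0.0383, 0.292]
tool_rot: [-3.142, -0.01, -0.088]
contact_force: [2.3, 0.0, -0.7]
opening: 0.0324
grip_force: 45.0
time: 16.5
tool_pos: [0.5101, -0.2741, 0.2859]
tool_rot: [-3.142, 0.0, -0.089]
contact_force: [1.7, 0.7, -1.0]
opening: 0.0321
grip_force: 45.0
time: 16.92
tool_pos: [0.5108, -0.2721, 0.2234]
tool_rot: [-3.141, 0.001, -0.088]
contact_force: [-0.4, -0.0, -1.7]
opening: 0.032
grip_force: 45.0
t 16.92 d(tool) [-0.0007  0.001  -0.0046] rot [-0.0007  0.0014  0.0006]
```

```bash
python3 drive.py '[{},{},{},{},{"tz": -3.5},{"tz": -3.5},{"tz": -3.5},{"tz": -3.5}]' 0.06
python3 drive.py '[{"tx": -0.49,"ty": -3.82},{"tx": -0.49,"ty": -3.82},{"tx": -0.49,"ty": -3.82},{"tx": -0.49,"ty": -3.82},{"tx": -0.49,"ty": -3.82},{"tx": -0.49,"ty": -3.82},{"tx": -0.49,"ty": -3.82},{"tx": -0.49,"ty": -3.82}]'
python3 drive.py '[{"tx": -0.49,"ty": -3.82},{"tx": -0.49,"ty": -3.82},{"tx": -0.49,"ty": -3.82},{"tx": -0.49,"ty": -3.82},{"tx": -0.49,"ty": -3.82},{"tx": -0.49,"ty": -3.82},{"tx": -0.49,"ty": -3.82},{"tx": -0.49,"ty": -3.82}]'
for i in 1 2 3 4; do python3 drive.py '[{"rz": -2.48},{"rz": -2.48},{"rz": -2.48},{"rz": -2.48},{"rz": -2.48},{"rz": -2.48},{"rz": -2.48},{"rz": -2.48}]' | head -3; done
python3 drive.py '[{"rz": -2.48},{"rz": -2.48},{"rz": -2.48},{"rz": -2.48},{"rz": -2.48},{"rz": -2.48},{},{}]'
python3 -c "
from h import *
togo([.487,.343,.2],4.64)
c=robot.read_camera('wrist');cv2.imwrite('pics/w3.png',c['image'][:,:,::-1])
c=robot.read_camera('top');cv2.imwrite('pics/t3.png',c['image'][:,:,::-1]);print(robot.observe()['qpos'])"
```

```text
time: 17.58
tool_pos: [0.5108, -0.2718, 0.3659]
tool_rot: [3.141, -0.0, -0.088]
contact_force: [0.1, -1.1, -0.3]
opening: 0.0604
grip_force: 0.0
time: 18.25
tool_pos: [0.4983, 0.0376, 0.3645]
tool_rot: [3.142, -0.001, -0.088]
contact_force: [0.6, 0.4, 0.1]
opening: 0.0601
grip_force: 0.0
time: 18.92
tool_pos: [0.4861, 0.3456, 0.3644]
tool_rot: [-3.141, -0.001, -0.088]
contact_force: [0.9, 0.1, -0.6]
opening: 0.0601
grip_force: 0.0
time: 19.58
tool_pos: [0.4866, 0.3437, 0.3643]
tool_rot: [3.141, -0.001, 0.91]
time: 20.25
tool_pos: [0.4866, 0.3436, 0.3643]
tool_rot: [3.141, -0.0, 1.902]
time: 20.92
tool_pos: [0.4866, 0.3436, 0.3643]
tool_rot: [3.141, 0.001, 2.894]
time: 21.58
tool_pos: [0.4866, 0.3436, 0.3643]
tool_rot: [-3.141, 0.001, -2.397]
time: 22.25
tool_pos: [0.4867, 0.3436, 0.3642]
tool_rot: [-3.141, 0.0, -1.663]
contact_force: [0.5, 0.2, 0.5]
opening: 0.0602
grip_force: 0.0
t 22.25 d(tool) [ 0.0006 -0.0004  0.0052] rot [-0.0006  0.0002 -0.0199]
[ 4.86195456e-01  5.03953577e-01  1.38266728e+00 -8.27289417e-05
  1.25463184e+00 -2.56337531e+00]
```

View pics/w3.png

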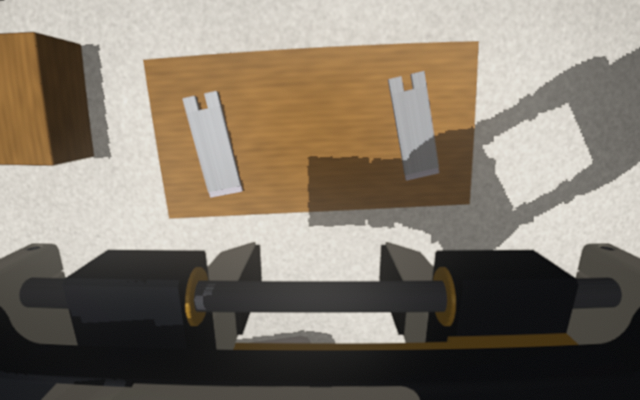

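The wrist view shows blade A with its notch end at (184,98)–(217,92) and its edge end at (211,196)–(242,190). Blade B's notch end is at (390,77)–(424,72) and its edge end at (405,180)–(439,173).

```bash
python3 - <<'E'
from h import *
c=robot.read_camera('wrist')
im=c['image'].astype(int); m=((abs(im[...,0]-im[...,2])<25)).astype(np.uint8); m[:, :150]=0
for q0,(x0,x1,y0,y1) in {"A":(176,250,85,202),"B":(382,446,66,186)}.items():
    k=max(cv2.findContours(m[y0:y1,x0:x1].copy(),cv2.RETR_EXTERNAL,cv2.CHAIN_APPROX_NONE)[0],key=cv2.contourArea)
    r=cv2.minAreaRect(k+np.array([x0,y0])); print(q0,r)
Q={"A":[(184,98),(217,92),(242,190),(211,196)],"B":[(390,77),(424,72),(439,173),(405,180)]}
ct=robot.read_camera('top')
for n,uvt in(("A",(208.5,183.2)),("B",(202.9,271.8))):
    w=onz(c,Q[n],.007);N=w[:2].mean(0);E=w[2:].mean(0);d=E-N
    print(n,"centre",(N+E)/2,"yaw",np.arctan2(d[1],d[0]),np.linalg.norm(d),np.linalg.norm(w[1]-w[0]))
    uc=np.mean(Q[n],0); print("tri",two(c,[uc],ct,[uvt]))
    togo([*((N+E)/2)[:2],.021],np.arctan2(d[1],d[0])+np.pi)
E
```

```text
A ((212.3529510498047, 144.41177368164062), (103.80524444580078, 35.89527130126953), 75.96376037597656)
B ((414.1351318359375, 125.81082153320312), (104.5577621459961, 36.49657440185547), 80.53767395019531)
A centre [0.58775417 0.29238039 0.007     ] yaw 1.6693486048265789 0.09748307628902914 0.03265124741140969
tri [[0.58491964 0.29045639 0.01805692 0.00150417]]
t 22.45 d(tool) [ 0.0419 -0.1052  0.1839] rot [-2.000e-04 -1.000e-04 -1.893e-01]
B centre [0.39073678 0.2928533  0.007     ] yaw 1.6942674424300823 0.09905661137044246 0.03213140032268854
tri [[0.39046422 0.29231119 0.00847955 0.00311714]]
t 22.45 d(tool) [0.0592 0.091  0.1838] rot [-2.000e-04 -1.000e-04 -2.142e-01]
```

To row units: 0.04 m is 4, -0.0318 m is -3.18, -0.095 rad is -1.9.

```bash
python3 drive.py '[{"rz": -1.9},{"rz": -1.88},{"tx": 2.03,"ty": -3.18},{"tx": 2.03,"ty": -3.18},{"tx": 2.03,"ty": -3.18,"tz": 2},{"tz": 4},{"tz": 4},{"tz": 4}]' 0.052
python3 drive.py '[{"tz": 2},{},{}]'
python3 -c "
from h import *
togo([.5875,.2922,.021],4.811)
c=robot.read_camera('wrist');cv2.imwrite('pics/w4.png',c['image'][:,:,::-1])"
```

```text
time: 23.12
tool_pos: [0.5875, 0.2922, 0.2229]
tool_rot: [-3.14, 0.0, -1.474]
contact_force: [1.2, -0.3, -0.3]
opening: 0.0521
grip_force: 0.0
time: 23.37
tool_pos: [0.587, 0.2929, 0.2035]
tool_rot: [3.14, -0.001, -1.471]
contact_force: [1.4, 0.0, 1.2]
opening: 0.0521
grip_force: 0.0
t 23.37 d(tool) [ 0.0008 -0.0005  0.0235] rot [ 0.002  -0.0006  0.0007]
```

View pics/w4.png

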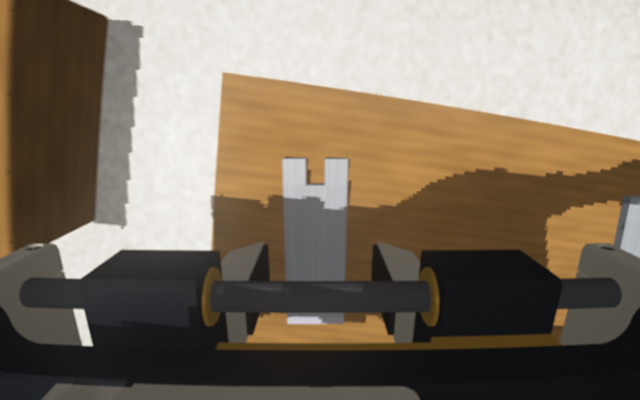

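The blade is centred between the fingers and parallel to them, with its notch at about (316,180).

The rows are not in the units I measure in: shifts go in cm and turns go in units of 0.05 rad. I convert before sending: 0.01 m is 1, 0.007 m is 0.7.

```bash
python3 drive.py '[{"tz": 1},{"tz": 0.7},{"tz": 0.3},{"tz": 0.1},{}]'
python3 drive.py '[{},{}]'
```

```text
time: 23.83
tool_pos: [0.587, 0.293, 0.1832]
tool_rot: [3.142, -0.0, -1.471]
contact_force: [-0.1, 0.0, 0.4]
opening: 0.0521
grip_force: 0.0
time: 24.0
tool_pos: [0.5872, 0.293, 0.1836]
tool_rot: [-3.141, 0.0, -1.47]
contact_force: [-0.6, -0.1, 0.5]
opening: 0.0518
grip_force: 0.0
```

To row units: 0.002 m is 0.2, 0.001 m is 0.1.

```bash
python3 drive.py '[{"tz": 0.2},{"tz": 0.1},{}]'
python3 drive.py '[{},{},{},{},{},{}]' 0.02 50
python3 drive.py '[{"tz": -0.5},{"tz": -2},{"tz": -3},{"tz": -3},{"tz": -3},{},{}]'
python3 -c "
from h import *
togo([.5465,.0383,.1],3.0526)
c=robot.read_camera('wrist');cv2.imwrite('pics/w5.png',c['image'][:,:,::-1])"
```

```text
time: 24.25
tool_pos: [0.5869, 0.2929, 0.1799]
tool_rot: [3.141, -0.0, -1.471]
contact_force: [0.2, -0.5, -0.1]
opening: 0.0521
grip_force: 0.0
time: 24.75
tool_pos: [0.5871, 0.293, 0.1803]
tool_rot: [-3.141, -0.0, -1.47]
contact_force: [1.6, -0.4, 0.5]
opening: 0.0327
grip_force: 50.0
time: 25.33
tool_pos: [0.5872, 0.2931, 0.2975]
tool_rot: [-3.138, 0.001, -1.47]
contact_force: [-0.8, 0.2, -2.0]
opening: 0.0325
grip_force: 50.0
t 25.33 d(tool) [0.2494 0.0661 0.038 ] rot [-0.0021  0.0041  1.7601]
```

View pics/w5.png

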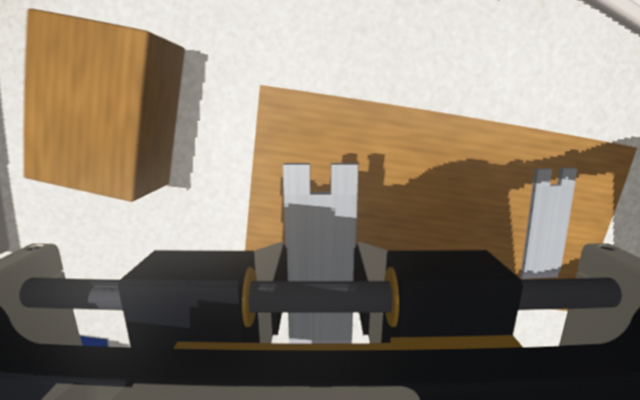

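The blade is held straight, with prong ends at v=163, u 283–357, and the notch bottom at about (320,193).

```bash
cat >> h.py <<'E'
def intool(c,uv,zt):
    """ray of wrist camera onto the tool plane z=zt, in tool axes"""
    s=robot.observe(); M=R.from_euler('xyz',s["tool_rot"]).as_matrix()
    o,d=ray(c,uv); o=M.T@(o-s["tool_pos"]); d=d@M
    return o+d*((zt-o[2])/d[:,2])[:,None]
E
python3 - <<'E'
from h import *
c=robot.read_camera('wrist')
g=cv2.cvtColor(c['image'],cv2.COLOR_RGB2GRAY).astype(int)
print(g[175,276:364]);print(g[225,276:364]);print(g[155:170,295],g[155:170,345],g[183:203,320])
print(intool(c,[(283,163),(357,163),(320,193),(309,175),(331,175)],.1735))
E
```

```text
[145 145 144 143 140 136 149 180 203 209 208 206 205 205 207 208 208 208
 207 206 204 204 203 204 205 207 207 206 206 206 207 208 200 176 148 145
 148 147 146 147 146 145 144 144 144 145 144 144 145 144 145 146 144 144
 148 171 194 202 201 199 198 198 200 201 202 201 200 198 198 196 197 198
 199 200 199 201 200 200 201 202 195 163 114  86  81  83  82  82]
[147 147 148 144 124  97  86  88  96 103 106 105 105 104 107 106 106 107
 107 105 106 105 104 104 105 103 104 105 103 102 103 103 104 104 104 104
 103 104 105 105 106 105 104 104 103 103 104 104 104 105 103 105 106 105
 105 105 104 102 102 103 103 102 103 104 104 103 102 102 102 103 103 104
 103 102 102 103 102 101  99  96  86  80  79  78  78  78  78  76]
[144 144 146 148 153 155 151 137 114 142 194 209 209 208 207] [ 85  84  86  86  86  86  86  86  95 135 184 200 198 199 198] [142 129 101  87  85  84  83  84  89  94 102 140 184 197 196 196 196 196
 195 186]
[[ 0.0509767  -0.01814321  0.1735    ]
 [ 0.0509976   0.015411    0.1735    ]
 [ 0.03700699 -0.00135836  0.1735    ]
 [ 0.04545995 -0.00639145  0.1735    ]
 [ 0.04546698  0.00366937  0.1735    ]]
```

To row units: 0.11 rad is 2.2.

```bash
python3 drive.py '[{"rz": 2.2},{"rz": 2.2},{"rz": 2.2},{"rz": 2.2},{"rz": 2.2},{"rz": 2.2},{"rz": 2.2},{"rz": 2.2}]'
python3 drive.py '[{"rz": 2.2},{"rz": 2.2},{"rz": 2.2},{"rz": 2.2},{"rz": 2.2},{"rz": 2.2},{"rz": 2.2},{"rz": 2.2}]'
python3 -c "
from h import *
togo([.5465,.0383,.0715],3.0526)"
```

```text
time: 26.1
tool_pos: [0.5866, 0.2928, 0.2927]
tool_rot: [3.14, -0.004, -2.356]
contact_force: [0.5, 0.1, -1.3]
opening: 0.0325
grip_force: 50.0
time: 26.77
tool_pos: [0.5866, 0.2928, 0.2927]
tool_rot: [-3.14, -0.004, 3.047]
contact_force: [-0.4, 0.8, -1.3]
opening: 0.0324
grip_force: 50.0
t 26.77 d(tool) [ 0.0156 -0.257   0.0628] rot [-0.002  -0.004  -0.0054]
```

```bash
python3 drive.py '[{"tx": 0.2,"ty": -3.7,"rz": -0.1},{"tx": 0.2,"ty": -3.7},{"tx": 0.2,"ty": -3.7},{"tx": 0.2,"ty": -3.7},{"tx": 0.2,"ty": -3.7,"tz": 1},{"tx": 0.2,"ty": -3.7,"tz": 2},{"tx": 0.3,"ty": -3.5,"tz": 3},{}]'
python3 drive.py '[{},{}]'
python3 -c "
from h import *
togo([.5465,.0383,.0715],3.0526)
c=robot.read_camera('wrist');cv2.imwrite('pics/w6.png',c['image'][:,:,::-1])"
```

```text
time: 27.43
tool_pos: [0.548, 0.0372, 0.2324]
tool_rot: [-3.14, -0.012, 3.053]
contact_force: [-1.3, -0.3, -2.4]
opening: 0.0326
grip_force: 50.0
time: 27.6
tool_pos: [0.5509, 0.042, 0.2374]
tool_rot: [3.141, -0.002, 3.057]
contact_force: [0.5, 0.6, -1.5]
opening: 0.0325
grip_force: 50.0
t 27.6 d(tool) [ 0.004  -0.004   0.0069] rot [ 0.0002 -0.0021  0.0043]
```

View pics/w6.png

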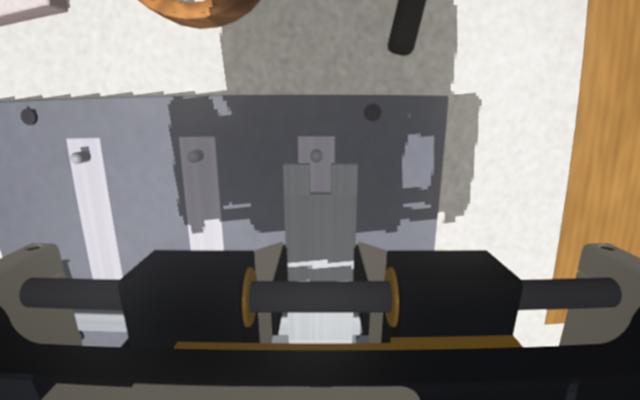

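The pin domes are at (316,155) for bed 3, (194,155) for bed 2 and (80,156) for bed 1. The held blade's notch is just below the bed 3 pin.

```bash
cat > servo.py <<'E'
from h import *
import sys
def main(*pins):
    c=robot.read_camera('wrist'); s=robot.observe()
    im=c['image']; g=cv2.cvtColor(im,cv2.COLOR_RGB2GRAY)
    zt=s["tool_pos"][2]-.0185
    return c,intool(c,pins,zt)
if __name__=="__main__":
    c,p=main((316,155),(194,155),(80,156)); print(p); d=p[0]-p[2]; print("pin-line angle from tool y",np.arctan2(-d[0],d[1]),np.linalg.norm(d))
    cv2.imwrite('pics/z.png',cv2.resize(c['image'][125:205,270:370,::-1],None,fx=6,fy=6,interpolation=cv2.INTER_CUBIC))
E
python3 servo.py
```

```text
[[ 0.0480623  -0.00317747  0.22004538]
 [ 0.04835809 -0.07476042  0.22004538]
 [ 0.04855753 -0.14514445  0.22004538]]
pin-line angle from tool y 0.003488332072755389 0.14196784211647248
```

View pics/z.png

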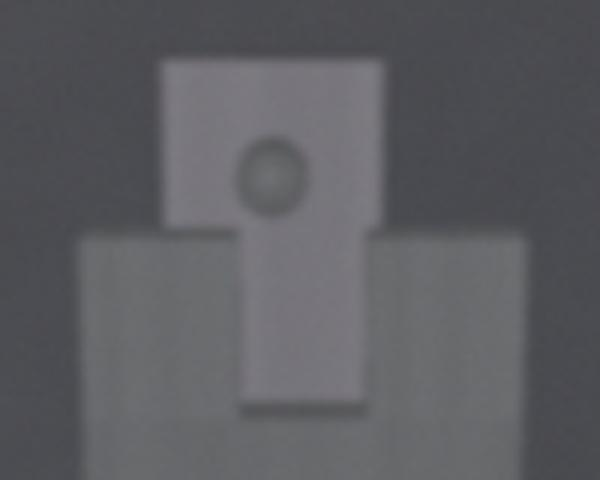

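```bash
python3 drive.py '[{"tx": 0.65,"ty": -0.23,"rz": 0.08},{"tz": 1},{"tz": 1},{"tz": 0.5},{},{}]'
cat > meas.py <<'E'
from h import *
# print pin/notch from grey profiles near the expected place
c=robot.read_camera('wrist');s=robot.observe()
print(s["time"],s["tool_pos"],s["tool_rot"],s["opening"],s["grip_force"])
cv2.imwrite('pics/z.png',cv2.resize(c['image'][125:205,270:370,::-1],None,fx=6,fy=6,interpolation=cv2.INTER_CUBIC))
E
python3 meas.py
```

```text
time: 28.2
tool_pos: [0.5442, 0.0403, 0.2127]
tool_rot: [-3.141, -0.001, 3.054]
contact_force: [-0.3, -0.2, -0.6]
opening: 0.0325
grip_force: 50.0
28.25 [0.54442159 0.04023246 0.21319169] [-3.14150629e+00 -2.05841909e-04  3.05380174e+00] 0.03276074937354907 49.99955356121063
```

View pics/z.png

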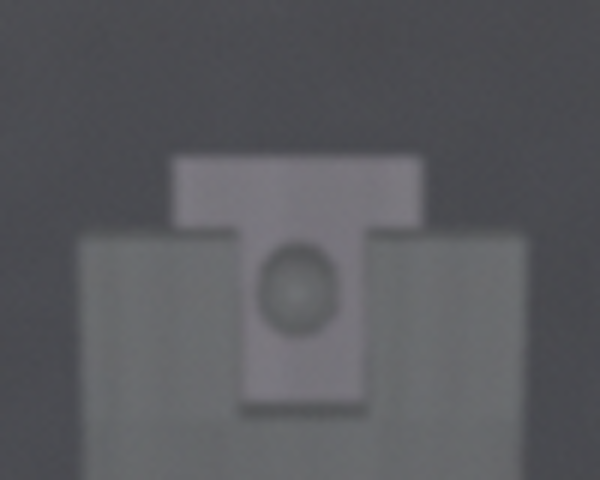

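The pin dome at crop (298,290) lies inside the notch opening: notch centre at crop u 303, notch bottom at crop v 404.

```bash
cat > fit.py <<'E'
from h import *
c=robot.read_camera('wrist');s=robot.observe()
uv=lambda u,v:(270+(u-2.5)/6,125+(v-2.5)/6)
z=s["tool_pos"][2]-.0185
print("pin",intool(c,[uv(298,290)],z),"strip",intool(c,[uv(173,157),uv(423,157)],s["tool_pos"][2]-.010))
print("blade",intool(c,[uv(79,237),uv(527,237),uv(303,404),uv(241,320),uv(365,320)],.1735))
E
python3 fit.py
```

```text
pin [[ 0.04181278 -0.00088065  0.1949535 ]] strip [[ 0.05225521 -0.01198439  0.2034535 ]
 [ 0.05226359  0.01018225  0.2034535 ]]
blade [[ 0.04959169 -0.01722654  0.1735    ]
 [ 0.04960648  0.01632734  0.1735    ]
 [ 0.03675801 -0.00044373  0.1735    ]
 [ 0.04327601 -0.00513622  0.1735    ]
 [ 0.04328026  0.00424328  0.1735    ]]
```

To row units: 0.005 m is 0.5, -0.0005 m is -0.05.

```bash
python3 drive.py '[{"tx": 0.03,"ty": -0.05},{"tz": 0.5},{"tz": 0.5},{"tz": 0.4},{}]'
python3 drive.py '[{"tz": 0.4},{"tz": 0.2},{"tz": 0.1},{},{}]'
```

```text
time: 28.72
tool_pos: [0.5436, 0.0397, 0.1983]
tool_rot: [-3.141, -0.002, 3.054]
contact_force: [-0.2, -0.3, -2.5]
opening: 0.0325
grip_force: 50.0
time: 29.13
tool_pos: [0.544, 0.0397, 0.1924]
tool_rot: [-3.142, 0.0, 3.054]
contact_force: [-0.0, -0.4, -0.9]
opening: 0.0324
grip_force: 50.0
```

To row units: 0.001 m is 0.1.

```bash
python3 drive.py '[{"tz": 0.1},{"tz": 0.1},{},{}]'
python3 drive.py '[{"tz": 0.05},{},{}]'
```

```text
time: 29.47
tool_pos: [0.5439, 0.0397, 0.1904]
tool_rot: [-3.141, -0.0, 3.054]
contact_force: [1.2, -0.4, -1.8]
opening: 0.0327
grip_force: 50.0
time: 29.72
tool_pos: [0.544, 0.0397, 0.1902]
tool_rot: [-3.142, 0.0, 3.054]
contact_force: [-1.7, 0.5, 3.9]
opening: 0.0325
grip_force: 50.0
```

```bash
python3 drive.py '[{},{},{},{}]' 0.046
python3 drive.py '[{"tz": -1},{"tz": -1.5},{"tz": -2},{},{}]'
cat > chk.py <<'E'
from h import *
c=robot.read_camera('wrist');s=robot.observe();g=cv2.cvtColor(c['image'],cv2.COLOR_RGB2GRAY).astype(int)
print(s["tool_pos"],s["tool_rot"])
for v in range(146,206,3): print(v,g[v,284:356:2])
E
python3 chk.py
```

```text
time: 30.05
tool_pos: [0.544, 0.0397, 0.1898]
tool_rot: [-3.142, 0.0, 3.054]
contact_force: [0.4, 0.5, 0.0]
opening: 0.0459
grip_force: 0.0
time: 30.47
tool_pos: [0.5443, 0.0397, 0.2363]
tool_rot: [-3.142, 0.003, 3.054]
contact_force: [0.0, 0.2, -0.2]
opening: 0.0459
grip_force: 0.0
[0.5438924  0.03972905 0.23522717] [-3.14152395e+00  8.53024516e-04  3.05375771e+00]
146 [ 77  76  76  76  75  76  74  76  77 104 122 121 119 120 120 121 123 121
 119 118 117 118 120 118 119 122 123 109  79  75  74  74  74  75  74  76]
149 [ 76  75  76  76  80  79  80  80  81  99 113 112 110 111 117 121 122 121
 118 118 118 119 116 109 110 113 113 103  82  80  80  79  78  75  75  76]
152 [ 75  76  75  82 105 106 106 109 107 106 107 108 109 110 114 121 122 121
 119 119 119 118 111 106 106 107 108 107 106 108 109 109 106  78  74  76]
155 [ 76  76  77  82 106 108 107 110 108 108 108 110 109 108 114 120 121 120
 119 117 118 118 112 107 107 108 110 108 107 108 109 110 107  79  75  75]
158 [ 75  77  76  83 105 108 107 109 108 107 108 109 109 109 112 121 114  96
  91  92 104 118 112 109 108 108 109 108 107 108 1
[... 1588 characters left out ...]
05 107 106 106 109 108
 107 107 109 110 110 107 106 108 108 108 108 109 108 108  94  79  79  79]
194 [ 78  80  80  81  96 105 107 109 108 107 107 107 106 108 108 107 109 108
 108 108 109 110 111 108 108 108 108 108 108 109 108 107  93  78  78  78]
197 [ 79  78  78  80  96 106 107 109 108 108 107 106 106 107 109 109 109 109
 108 108 110 110 111 108 108 108 109 109 109 111 110 107  95  78  78  78]
200 [ 80  79  91  95  97 107 107 108 108 109 107 107 107 108 109 109 109 110
 108 110 109 111 110 109 108 109 109 109 109 109 108 107  96  89  90  79]
203 [ 81  81 120 143 110 105 106 108 110 108 107 107 108 106 109 108 110 109
 109 108 109 111 110 109 108 111 109 109 109 110 109 108 129 144 140 104]
```

```bash
python3 - <<'E'
from h import *
c=robot.read_camera('wrist');s=robot.observe();z=s["tool_pos"][2]
b=intool(c,[(320.3,150.3),(320.3,172.3),(291,155),(349.5,155),(292,197),(348.8,197)],z-.016)
p=intool(c,[(320.4,164.3)],z-.0185)
print(b,p); print("notch-pin x by end/bottom",b[0,0]-.009-p[0,0],b[1,0]+.005-p[0,0],"y",b[2:4,1].mean()-p[0,1])
togo([.487,.343,.21],4.64)
E
```

```text
[[ 0.05002629 -0.00036652  0.21861805]
 [ 0.03715668 -0.00035952  0.21861805]
 [ 0.04731811 -0.0173736   0.21861805]
 [ 0.04733198  0.01658489  0.21861805]
 [ 0.02218479 -0.01732394  0.21861805]
 [ 0.02219975  0.01674094  0.21861805]] [[ 0.04226353 -0.0003056   0.21611805]]
notch-pin x by end/bottom -0.0012372396463643034 -0.00010685208589888279 y -8.875415615550511e-05
t 30.57 d(tool) [ 0.0832  0.2971 -0.1344] rot [ 4.0000e-04 -5.0000e-04 -1.5864e+00]
```

To row units: -0.033 m is -3.3.

```bash
python3 drive.py '[{"tz": -3.3},{"tz": -3.3},{"tz": -3.3},{"tz": -3.3},{}]' 0.056
python3 drive.py '[{"tx": 1.63,"ty": 3.66},{"tx": 1.63,"ty": 3.66},{"tx": 1.63,"ty": 3.66},{"tx": 1.63,"ty": 3.66},{"tx": 1.63,"ty": 3.66},{"tx": 1.63,"ty": 3.66},{"tx": 1.63,"ty": 3.66},{"tx": 1.63,"ty": 3.66}]'
python3 drive.py '[{"rz": -2.44},{"rz": -2.44},{"rz": -2.44},{"rz": -2.44},{"rz": -2.44},{"rz": -2.44},{"rz": -2.44},{"rz": -2.44}]'
python3 drive.py '[{"rz": -2.44},{"rz": -2.44},{"rz": -2.44},{"rz": -2.44},{"rz": -2.44},{},{}]'
cat > fb.py <<'E'
from h import *
c=robot.read_camera('wrist')
o=onz(c,[(0,0)],.007)
im=c['image'].astype(np.int32); d=im[...,0]-im[...,2]
m=((im[...,0]-im[...,2])*255<im.max(2)*38).astype(np.uint8)   # greyness
m[236:]=0
# keep only grey things fully on the sheet: sheet mask filled
sh=((im[...,0]-im[...,2])*255>im.max(2)*60).astype(np.uint8); sh[236:]=0
k=max(cv2.findContours(sh,cv2.RETR_EXTERNAL,cv2.CHAIN_APPROX_NONE)[0],key=cv2.contourArea)
f=np.zeros_like(m); cv2.drawContours(f,[cv2.convexHull(k)],-1,1,-1)
print("sheet",cv2.boundingRect(k))
for k in cv2.findContours(m&f,cv2.RETR_EXTERNAL,cv2.CHAIN_APPROX_NONE)[0]:
    if cv2.contourArea(k)<900: continue
    w=onz(c,k.reshape(-1,2),.0065)[:,:2].astype(np.float32)*1000
    r=cv2.minAreaRect(w); print(cv2.contourArea(k),cv2.boundingRect(k),r); print(cv2.boxPoints(r))
    print(np.r_[[np.mean(im[y,x]) for x,y in k[::25,0]]].round(0)[:5])
E
python3 fb.py; python3 -c "
from h import *
togo([.3907,.2929,.021],4.8359)"
```

```text
time: 30.98
tool_pos: [0.545, 0.0397, 0.3725]
tool_rot: [3.141, 0.01, 3.054]
contact_force: [0.7, 0.4, 0.7]
opening: 0.0558
grip_force: 0.0
time: 31.65
tool_pos: [0.4386, 0.3445, 0.3655]
tool_rot: [-3.14, -0.002, 3.054]
contact_force: [1.6, 1.2, 0.5]
opening: 0.0559
grip_force: 0.0
time: 32.32
tool_pos: [0.4396, 0.3428, 0.3652]
tool_rot: [3.141, -0.003, -2.247]
contact_force: [-0.2, -0.8, 0.0]
opening: 0.0562
grip_force: 0.0
time: 32.9
tool_pos: [0.4397, 0.3428, 0.3657]
tool_rot: [3.14, -0.001, -1.647]
contact_force: [-0.6, -0.3, -0.1]
opening: 0.056
grip_force: 0.0
sheet (99, 49, 331, 171)
3260.0 (340, 78, 51, 108) ((390.468017578125, 292.93206787109375), (34.31557083129883, 98.9638442993164), 8.16706371307373)
[[366.45486 339.4747 ]
 [380.51364 241.51456]
 [414.48117 246.38943]
 [400.4224  344.34958]]
[172. 168. 183. 164. 163.]
t 32.95 d(tool) [0.0533 0.0448 0.1861] rot [ 0.0014 -0.0008 -0.2001]
```

```bash
python3 drive.py '[{"rz": -2.14},{"rz": -2.12},{"tx": 2.13,"ty": 2.75},{"tx": 2.13,"ty": 2.75,"tz": 2},{"tz": 4},{"tz": 4},{"tz": 3.5},{"tz": 2.5}]' 0.052
python3 drive.py '[{"tz": 1},{},{}]'
cat > look.py <<'E'
from h import *
togo([.3905,.2929,.021],4.848)
c=robot.read_camera('wrist');im=c['image'].astype(int);m=((im[...,0]-im[...,2])*255<im.max(2)*38)
for v in range(140,250,6):
    u=np.flatnonzero(m[v,260:380])+260; e=np.flatnonzero(np.diff(u)>1); print(v,u[:1],u[-1:],[(u[i],u[i+1]) for i in e][:4])
E
python3 look.py
```

```text
time: 33.62
tool_pos: [0.3903, 0.2923, 0.2042]
tool_rot: [3.139, -0.001, -1.434]
contact_force: [0.2, -0.3, -0.3]
opening: 0.0519
grip_force: 0.0
time: 33.87
tool_pos: [0.3916, 0.2932, 0.1972]
tool_rot: [-3.141, -0.0, -1.432]
contact_force: [-0.1, 0.0, -0.1]
opening: 0.0519
grip_force: 0.0
t 33.87 d(tool) [0.0001 0.0011 0.0172] rot [-0.0001 -0.0001  0.0035]
140 [] [] []
146 [] [] []
152 [] [] []
158 [] [] []
164 [290] [357] [(np.int64(313), np.int64(334))]
170 [290] [356] [(np.int64(313), np.int64(334))]
176 [290] [356] [(np.int64(313), np.int64(333))]
182 [291] [356] [(np.int64(313), np.int64(333))]
188 [291] [356] []
194 [291] [356] []
200 [291] [355] []
206 [291] [355] []
212 [292] [355] []
218 [292] [354] []
224 [292] [354] []
230 [292] [354] []
236 [292] [354] []
242 [292] [354] []
248 [292] [354] []
```

To row units: 0.001 m is 0.1, 0.008 m is 0.8.

```bash
python3 drive.py '[{"ty": 0.1,"tz": 0.8},{"tz": 0.5},{"tz": 0.3},{"tz": 0.1},{}]'
python3 drive.py '[{},{},{},{},{},{}]' 0.02 50
python3 drive.py '[{"tz": -0.5},{"tz": -2},{"tz": -3},{"tz": -3},{"tz": -3},{},{}]'
python3 - <<'E'
from h import *
togo([.5334,-.1042,.0715],3.0526)
E
```

```text
time: 34.33
tool_pos: [0.3902, 0.2928, 0.1798]
tool_rot: [3.141, -0.0, -1.431]
contact_force: [0.3, -0.0, 0.1]
opening: 0.0518
grip_force: 0.0
time: 34.83
tool_pos: [0.3903, 0.2928, 0.18]
tool_rot: [-3.141, -0.0, -1.43]
contact_force: [-0.4, 0.3, 1.5]
opening: 0.0327
grip_force: 50.0
time: 35.42
tool_pos: [0.3904, 0.2929, 0.2965]
tool_rot: [-3.138, 0.001, -1.43]
contact_force: [-0.0, 1.5, -1.8]
opening: 0.0325
grip_force: 50.0
t 35.42 d(tool) [ 0.4133 -0.0858  0.0658] rot [-1.5000e-03  4.1000e-03  1.8002e+00]
```

To row units: 0.12 rad is 2.4.

```bash
python3 drive.py '[{"rz": 2.4},{"rz": 2.4},{"rz": 2.4},{"rz": 2.4},{"rz": 2.4},{"rz": 2.4},{"rz": 2.4},{"rz": 2.4}]'
python3 drive.py '[{"rz": 2.4},{"rz": 2.4},{"rz": 2.4},{"rz": 2.4},{"rz": 2.4},{"rz": 2.4},{"rz": 2.4},{}]'
python3 drive.py '[{"tx": -1.59,"ty": -3.47},{"tx": -1.59,"ty": -3.47},{"tx": -1.59,"ty": -3.47},{"tx": -1.59,"ty": -3.47},{"tx": -1.59,"ty": -3.47},{"tx": -1.59,"ty": -3.47},{"tx": -1.59,"ty": -3.47},{"tx": -1.59,"ty": -3.47}]'
python3 drive.py '[{"tx": -1.59,"ty": -3.47},{"tx": -1.59,"ty": -3.47},{"tx": -1.59,"ty": -3.47},{"tz": 2},{"tz": 2.5},{"tz": 1.5},{},{}]'
python3 - <<'E'
from h import *
togo([.531,-.103,.0715],3.054)
E
```

```text
time: 36.08
tool_pos: [0.3898, 0.2925, 0.2932]
tool_rot: [3.141, -0.004, -2.396]
contact_force: [-0.5, -0.7, -1.6]
opening: 0.0324
grip_force: 50.0
time: 36.75
tool_pos: [0.3898, 0.2926, 0.2933]
tool_rot: [-3.14, -0.003, 3.048]
contact_force: [0.1, 0.4, -0.9]
opening: 0.0327
grip_force: 50.0
time: 37.42
tool_pos: [0.4922, 0.0031, 0.2939]
tool_rot: [3.141, -0.002, 3.057]
contact_force: [0.8, 1.0, -1.5]
opening: 0.033
grip_force: 50.0
time: 38.08
tool_pos: [0.5302, -0.1028, 0.2336]
tool_rot: [3.141, -0.003, 3.055]
contact_force: [-0.5, 0.6, -1.3]
opening: 0.0326
grip_force: 50.0
t 38.08 d(tool) [-0.0008 -0.0001  0.0031] rot [ 0.0008 -0.0034  0.0011]
```

```bash
python3 drive.py '[{"tz": 1},{"tz": 1},{},{},{}]' | head -2
sed -i 's/range(146,206,3)/range(144,202,3)/' chk.py; python3 chk.py
```

```text
time: 38.5
tool_pos: [0.5307, -0.1028, 0.2152]
[ 0.53076564 -0.10287425  0.21533391] [-3.14128132e+00  8.38336742e-04  3.05309950e+00]
144 [71 72 71 73 72 72 73 72 72 73 73 74 73 73 74 73 73 73 72 72 73 73 73 72
 73 72 72 74 74 73 74 74 74 73 74 75]
147 [72 72 72 72 73 72 72 72 72 74 74 73 74 73 73 72 72 73 73 73 72 72 73 73
 71 72 72 73 73 74 74 73 74 74 73 74]
150 [72 72 73 73 72 71 73 73 73 72 74 73 73 71 73 73 72 73 72 73 72 72 72 72
 73 72 72 73 72 73 73 73 74 73 72 71]
153 [ 73  73  73  72  72  73  72  92 116 115 114 113 114 115 117 118 117 115
 114 114 114 115 115 114 115 117 119 113  79  72  73  74  73  73  72  73]
156 [ 72  73  72  71  72  72  71  92 119 119 117 117 116 118 119 119 117 117
 115 115 115 115 117 117 116 119 120 113  79  71  73  73  72  73  71  73]
159 [ 72  70  72  72  72  73  70  91 119 119 117 117 116 118 118 119 118 116
 115 115 116 116 117 116 118 120 120 116  79  72  73  72  72  72  72  72]
162 [ 72  72  72  71  73  72  72  86 118 119 118 117 117 117 119 119 118 116
 115 115 115 116 117 116 117 120 121 115  79  72  72  72  72  72  72  73]
165 [ 79  81  80
[... 1246 characters left out ...]
04 108 119 119 118 114
 115 116 114 116 116 106 103 105 104 106 106 106 104 103 105 106 106 106]
192 [ 97 104 102 104 107 106 104 103 105 107 104 107 106 110 117 119 117 115
 114 116 115 115 116 107 104 105 103 106 106 106 104 104 106 106 106 106]
195 [ 96 104 103 105 107 105 104 104 105 106 106 106 105  89  84  85  85  86
  85  85  85  86  86  90 103 105 103 106 106 106 105 105 105 106 105 106]
198 [ 93 100  99 103 104 102 102 101 102 101 100 100 102 102 103 103 104 104
 103 103 104 104 106 105 105 102 102 103 104 104 102 104 104 103 102 102]
201 [ 93 101 100 101 103 103 101 101 100 101 101 101 102 103 101 104 104 104
 103 103 102 105 105 105 104 102 102 104 103 103 103 103 103 104 103 101]
```

```bash
python3 - <<'E'
from h import *
c=robot.read_camera('wrist');s=robot.observe();z=s["tool_pos"][2];g=cv2.cvtColor(c['image'],cv2.COLOR_RGB2GRAY).astype(int)
print(g[186,300:345],g[158:170,296],g[186:200,320],g[174,306:332]);print(g[186,276:290],g[186,350:366],g[156,292:304],g[156,334:344])
print(intool(c,[(319,174)],z-.0185),intool(c,[(298.3,156),(339,156)],z-.01))
print(intool(c,[(320.5,165),(320.5,193.8),(310.7,186),(330.3,186)],.1735))
E
```

```text
[105 106 106 106 105 106 106 106 104 104 109 115 118 119 119 119 118 117
 115 115 114 116 115 115 115 115 114 115 116 115 110 106 106 105 105 104
 103 104 105 107 106 106 105 104 103] [ 71  72  71  72  72  72  74  81  88  98 104 104] [114 114 115 116 115 115 114 107  92  85  90 100 104 103] [107 107 106 104 109 114 108  99  97 100 102 106 110 111 107 103 102  98
  97  99 107 115 117 113 107 102]
[ 72  72  72  73  72  72  76  88 101 105 104 103 102 103] [105 105 106 106 107 106 100  87  76  73  73  73  73  73  73  74] [ 71  72  72  72  71  75  87 105 118 120 119 118] [119 119 120 120 115 101  82  73  72  71]
[[ 0.04070808 -0.00102972  0.19691996]] [[ 0.04903676 -0.01223982  0.20541996]
 [ 0.04904386  0.00975263  0.20541996]]
[[ 0.04899711 -0.00027508  0.1735    ]
 [ 0.03567888 -0.00026567  0.1735    ]
 [ 0.03934279 -0.00474977  0.1735    ]
 [ 0.03934669  0.0042132   0.1735    ]]
```

```bash
python3 drive.py '[{"tx": 0.06,"ty": -0.08},{"tz": 0.6},{"tz": 0.6},{"tz": 0.4},{}]'
python3 drive.py '[{"tz": 0.4},{"tz": 0.2},{"tz": 0.1},{"tz": 0.1},{},{}]'
```

```text
time: 39.02
tool_pos: [0.5295, -0.1035, 0.1976]
tool_rot: [3.141, -0.002, 3.053]
contact_force: [-0.8, 0.5, -0.7]
opening: 0.0327
grip_force: 50.0
time: 39.52
tool_pos: [0.5299, -0.1037, 0.1909]
tool_rot: [-3.141, 0.0, 3.053]
contact_force: [-0.2, -0.9, -1.9]
opening: 0.0324
grip_force: 50.0
```

To row units: 0.0006 m is 0.06.

```bash
python3 drive.py '[{"tz": 0.06},{"tz": 0.06},{},{}]'
python3 drive.py '[{},{},{},{}]' 0.046
python3 drive.py '[{"tz": -1},{"tz": -1.5},{"tz": -2},{},{},{}]'
python3 chk.py; python3 - <<'E'
from h import *
c=robot.read_camera('wrist');g=cv2.cvtColor(c['image'],cv2.COLOR_RGB2GRAY).astype(int)
print(g[145:178,300],g[153:180,320],g[164,308:333])
E
```

```text
time: 39.85
tool_pos: [0.53, -0.1037, 0.19]
tool_rot: [-3.141, 0.0, 3.053]
contact_force: [-1.0, 0.0, 1.7]
opening: 0.0326
grip_force: 50.0
time: 40.18
tool_pos: [0.5299, -0.1037, 0.1897]
tool_rot: [-3.142, 0.0, 3.053]
contact_force: [-0.5, -0.1, 0.4]
opening: 0.046
grip_force: 0.0
time: 40.68
tool_pos: [0.5297, -0.1036, 0.2346]
tool_rot: [-3.142, -0.0, 3.053]
contact_force: [-0.4, 0.9, -0.4]
opening: 0.0458
grip_force: 0.0
[ 0.5296167  -0.10354787  0.23419416] [ 3.14141758e+00 -1.04699252e-03  3.05267775e+00]
144 [74 73 73 73 72 72 73 72 71 73 73 74 74 74 74 73 73 73 72 74 73 74 73 72
 73 73 73 73 73 73 74 74 75 74 74 74]
147 [73 72 73 71 72 73 72 73 73 73 73 74 74 73 73 73 72 73 72 72 72 72 72 72
 72 72 74 73 74 73 73 74 74 73 74 73]
150 [ 73  73  72  72  72  72  73  72  74  94 106 104 103 103 104 105 104 106
 103 103 105 104 102 105 104 106 107  99  76  72  73  72  73  71  73  72]
153 [ 73  72  72  73  75  75  75  75  75 102 116 115 114 114 117 120 120 120
 117 117 117 118 115 112 113 116 116 105  78  75  75  76  75  72  73  73]
156 [ 72  72  72  80 101 103 103 105 103 102 103 104
[... 2012 characters left out ...]
 106 106 106 104 107 107 106 104  93  77  78  77]
198 [ 74  75  75  77  96 104 104 105 106 105 104 103 103 105 105 105 107 107
 106 106 107 107 108 106 106 108 107 106 106 108 106 105  94  78  77  77]
201 [ 74  75  75  76  95 102 105 107 107 104 104 104 104 104 106 106 107 108
 107 106 107 108 109 105 106 107 106 106 108 108 107 107  92  76  76  76]
[ 74  73  72  74  73  74  75  75  74  77  85  96 105 106 106 106 107 105
 106 106 105 105 106 106 106 106 105 106 107 105 106 106 106] [117 117 116 117 117 117 117 117 116 114 105  91  88  92  98 101 105 110
 111 107 101 101  98  94  95  95  94] [108 108 108 109 112 117 119 118 112 104  98  93  91  92  93 100 106 114
 116 114 110 104 106 106 105]
```

To row units: -0.03 m is -3, -0.0235 m is -2.35.

```bash
python3 drive.py '[{"tz": -3},{"tz": -3},{"tx": -2.35,"ty": 1.18},{"tx": -2.35,"ty": 1.18},{"tx": -2.35,"ty": 1.18},{},{}]'
python3 - <<'E'
from h import *
togo([.603,-.0745,.0515],3.0526)
c=robot.read_camera('wrist');cv2.imwrite('pics/w9.png',c['image'][:,:,::-1])
E
```

```text
time: 41.37
tool_pos: [0.6036, -0.0741, 0.2933]
tool_rot: [3.141, -0.002, 3.054]
contact_force: [-1.2, -0.5, -0.2]
opening: 0.0459
grip_force: 0.0
t 41.37 d(tool) [ 0.0004 -0.0005  0.0828] rot [ 0.0002 -0.002   0.0015]
```

View pics/w9.png

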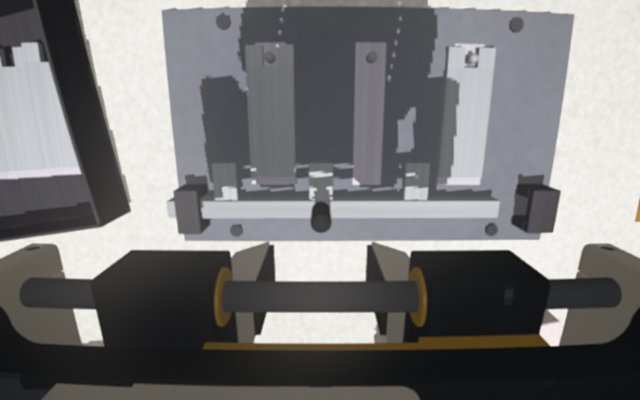

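Both blades lie straight on beds 1 and 3 with their pins in the notches. The worn blades are in the tin, and the bolt grip at (321,215) is centred between the fingers.

To row units: 0.03 m is 3, 0.016 m is 1.6.

```bash
python3 drive.py '[{"tz": 3},{"tz": 3},{"tz": 1.6},{"tz": 0.6},{}]'
python3 drive.py '[{},{},{},{},{},{},{},{}]' 0.005 30
python3 drive.py '[{"ty": 0.6},{"ty": 0.6},{"ty": 0.6},{"ty": 0.6},{"ty": 0.6},{"ty": 0.4},{"ty": 0.2},{}]'
python3 drive.py '[{"ty": 0.1},{"ty": 0.1},{},{}]'
```

```text
time: 41.83
tool_pos: [0.6021, -0.075, 0.211]
tool_rot: [3.141, -0.004, 3.052]
contact_force: [-0.1, -0.2, -0.2]
opening: 0.046
grip_force: 0.0
time: 42.5
tool_pos: [0.6035, -0.0738, 0.2134]
tool_rot: [3.14, 0.001, 3.053]
contact_force: [0.0, 5.8, 4.0]
opening: 0.0129
grip_force: 30.0
time: 43.17
tool_pos: [0.6066, -0.0381, 0.2134]
tool_rot: [-3.141, 0.001, 3.053]
contact_force: [-0.9, 0.6, 6.8]
opening: 0.0131
grip_force: 30.0
time: 43.5
tool_pos: [0.6067, -0.0373, 0.2134]
tool_rot: [-3.14, 0.001, 3.053]
contact_force: [-1.1, -5.1, 6.6]
opening: 0.0133
grip_force: 30.0
```

To row units: 0.001 m is 0.1.

```bash
python3 drive.py '[{"ty": 0.1},{"ty": 0.1},{},{}]'
python3 drive.py '[{"ty": 0.1},{},{}]'
```

```text
time: 43.83
tool_pos: [0.6068, -0.0368, 0.2134]
tool_rot: [-3.137, 0.001, 3.053]
contact_force: [-4.2, -13.3, 6.0]
opening: 0.0133
grip_force: 30.0
time: 44.08
tool_pos: [0.6069, -0.0366, 0.2134]
tool_rot: [-3.136, 0.001, 3.053]
contact_force: [-4.2, -15.9, 6.0]
opening: 0.013
grip_force: 30.0
```

```bash
python3 drive.py '[{},{},{},{},{"tz": -3},{"tz": -3},{"tz": -3},{}]' 0.046 | tail -4
python3 drive.py '[{},{}]' | head -2
python3 - <<'E'
from h import *
c=robot.read_camera('wrist');im=c['image'];g=cv2.cvtColor(im,cv2.COLOR_RGB2GRAY).astype(int)
s=robot.observe();M=R.from_euler('xyz',s["tool_rot"]).as_matrix()
# grip: dark blob; bolt top end positions; pins/notches
m=(im.max(2)<45).astype(np.uint8); m[240:]=0
for k in cv2.findContours(m,cv2.RETR_EXTERNAL,cv2.CHAIN_APPROX_NONE)[0]:
    x,y,w,h=cv2.boundingRect(k)
    if 10<w<40 and 10<h<60: q=onz(c,[(x+w/2,y+w/2)],.06);print((x,y,w,h),q,"bolt travel along y from drawn", (q[0,:2]-[.6023,-.0745])@[.089,.996])
print(s["tool_pos"])
np.set_printoptions(linewidth=200)
for v in (40,50,60): print(g[v,150:460:4])
E
```

```text
tool_rot: [-3.141, 0.01, 3.054]
contact_force: [1.1, -0.7, -0.0]
opening: 0.0455
grip_force: 0.0
time: 44.92
tool_pos: [0.6066, -0.0333, 0.302]
[ 0.60649902 -0.03340407  0.30131419]
[137 137 139 142 142 140 138 140 140 140 140 138 140 138 141 141 141 139 140 140 140 139 139 129  77  78  78  78  76  75  76  76 114  87  74  76  75  75  75  74  75  74  73  74  74  74  74  75  73
  74  74  74  74  74  76  74  75  75  75  74  76 130  76  77  78  77  78  79  79  79  78 142 139 140 140 140 141 140]
[139 139 138 139 140 140 140 139 140 140 140 201 202 203 207 152 225 220 210 207 205 208 145 117  77  78  78  77  76  76  76  75  75  75  76  76  75  85 123 121 124 120 120 119 124  76  74  73  74
  74  75  74  75  73  73  74  75  75  75  75 129 159 111 113 120 119 119  93 109 113 135 198 141 143 141 140 140 141]
[140 139 139 138 140 141 141 140 140 139 137 202 205 202 206 147 204 137 164 205 206 208 181 135  76  77  76  77  76  75  75  75  75  75  75  74  75  82 123 121  93  96  99 120 124  77  74  74  75
  74  74  76  74  74  75  76  74  75  75  75 126 169 110 113  89  94 101  94 111 111 129 189 139 138 140 141 139 142]
```

```bash
python3 - <<'E'
from h import *
a=cv2.imread('pics/top0.png').astype(int);c=robot.read_camera('top');b=c['image'][:,:,::-1].astype(int)
m=(b[165:275,436:532].max(2)>100).astype(np.uint8)
t=m[17:92,14:80]
for k in cv2.findContours(t,cv2.RETR_EXTERNAL,cv2.CHAIN_APPROX_NONE)[0]:
    if cv2.contourArea(k)>60: print("tin",cv2.contourArea(k),cv2.minAreaRect(k+np.array([450,182])))
d=(abs(a-b).max(2)>45).astype(np.uint8)
d=cv2.morphologyEx(d,cv2.MORPH_OPEN,np.ones((3,3)))
for k in cv2.findContours(d,cv2.RETR_EXTERNAL,cv2.CHAIN_APPROX_NONE)[0]:
    if cv2.contourArea(k)>30: print("diff",cv2.boundingRect(k),cv2.contourArea(k))
E
```

```text
tin 1881.5 ((476.9617614746094, 221.9573974609375), (45.63608169555664, 46.0678825378418), 3.094058036804199)
diff (88, 396, 20, 4) 41.0
diff (605, 391, 35, 9) 184.0
diff (54, 388, 11, 12) 44.0
diff (549, 376, 55, 24) 591.5
diff (289, 372, 106, 28) 1613.5
diff (325, 300, 13, 20) 105.5
diff (181, 264, 42, 18) 417.5
diff (96, 238, 322, 162) 15103.5
diff (454, 199, 46, 48) 1845.0
diff (378, 193, 14, 40) 298.5
diff (384, 183, 8, 12) 58.0
diff (203, 182, 8, 9) 32.0
diff (192, 182, 10, 9) 31.5
diff (413, 85, 10, 24) 128.0
diff (403, 70, 12, 34) 268.5
diff (354, 65, 48, 39) 1069.5
diff (305, 61, 108, 108) 4720.5
```

```bash
python3 -c "
from cell import robot
print(robot.hand_in())"
```

```text
the job is handed in; nothing more can be done
None
```

The job is handed in: the bolt was drawn back, all three worn blades went into the tin, both fresh blades lie home on beds 1 and 3 (the bed 3 notch about 0.7 mm short of exact by camera), and the bolt was then pushed to its home stop.

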